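# Rack the last clamp plate and index the sliding stop one hole in

### The arm

A 6-joint arm with a two-finger parallel gripper is mounted at the origin on a cart in front of the work surface, level with it; the furniture and walls round the work are solid. World frame = base frame: x ahead of the robot, y to its left, z up, the work surface at z = 0. Lengths are in m, angles in degrees, forces in N, time in s.
With the tool pointing down it reaches from about 0.275 to 0.775 m from the base axis. Payload 14.6 kg.
Tool frame: the origin (TCP) lies at the very end of the fingers, on their centre line; the grasp point (between the pads) lies 19 mm behind it; z points along the fingers, y is the line along which they close (so a half turn about z gives the same grasp; the last joint's range is limited). The gripper opens to 85 mm and grips with 20 to 120 N. Pads are 22 mm wide; open, the fingers measure 114 mm over their backs; the gripper's body (76 mm by 85 mm) begins 54 mm behind the grasp point. The pads swing forward as they close: fully open they stand 13 mm farther back than shut.
Start: joints at [58.367, 15.075, -2.767, 72.158, 0, 81.102], TCP at [0.203, 0.484, 0.231] pointing down, gripper open.
Joint ranges: [-151.79, 151.79], [-50.71, 97.33], [-67.44, 78.34], [-121.81, 120.89], [-77.56, 73.72], [-180, 180]. Speed limits (degrees/s): [108.29, 108.29, 147.25, 159.86, 180, 180].

### API

Orientations are given as [roll, pitch, yaw] about the fixed x, y, z axes, in that order (R = Rz(yaw) Ry(pitch) Rx(roll)).
In Python, from plant import ctrl, optics gives the robot as it stands.
- The arm moves only by the tool jog_arm, never from a script. Its argument "plan" is a list of rows, each a list of 3 entries, a list of its own where there are three numbers: the closure in counts, from 0 (fully open) to 255 (shut), then the shift along the tool's x, y, z in cm, then the turn about the tool's z in rad. In form: [[grip, [tx, ty, tz], spin], ...]. A call has 1 to 20 rows; each row shifts and turns the commanded pose from where the row before left it, along the tool's axes as they then stand; what a row does not reach is not made up. A row lasts 1/8 s, in which the tool goes at most 62.5 mm and 10.7 degrees, less where a joint would pass 70% of its speed; a pose out of reach is approached as far as the arm can. A call with a gripper value outside its range is refused whole. The fingers move at their own pace and stop on an object; the grip force is fixed at half the most. Time passes only in rows, so rows that do not move let the fingers close. It gives the time, the measured TCP pose, the force, the opening and the grip force at its end, in the units of the state.
- ctrl.sense(): the state, without advancing time (a new reading comes with each control period).
- optics.read_camera(name): name is "side" or "top"; returns a dict with "img" (384x512x3 uint8, red, green, blue), "intrinsics" (3x3 intrinsics, pixels), "rvec" (rotation vector, rad) and "tvec" (3), from world to camera coordinates, as OpenCV has them. Camera axes: x right, y down, z forward; pixel columns grow to the right and rows downward; lengths in m; the calibration is good to about 2 mm. A picture is of the moment at which its call begins. There is no depth.
- ctrl.sign_off(): hands the job in; it is judged then, once.
The state is a dict: "clock": time; "q": joint angles; "qd": joint speeds; "joint_efforts": joint torques, N m; "tool_pos": TCP position; "ee_rot": TCP orientation; "ft_force": force on the tool from outside, world axes, zero at the start; "ft_torque": the same for the moment, N m; "opening": finger opening in m; "grasp_force": force on a finger pad.
Only numpy, scipy, OpenCV 4.12 (cv2) and the standard library are available. Lean on these libraries where they do the work, as an engineer would, in place of code of your own. Each camera call takes 0.05 s, during which the arm holds its last target. There are 200 camera calls.

### The job

Stand the large clamp plate on edge in the empty slot of the plate rack, centred between the slot's ends, and let go of it. Then pull up the black plunger knob on the rack's sliding tube section, slide the section along its bar to the next hole towards the plates, and let the pin drop fully into that hole. Finish while still gripping the plunger knob with the pin fully home, and leave the two small plates in their slots and the other things on the table where they are.

Things in the scene. Friction and masses are not known exactly. Their poses are not given: they have to be found in the camera images.
- rack: Aluminium plate rack, fixed to the table: base plate 84 mm (its x) by 340 mm (its y), 10 mm thick. Origin: centre of its underside, on the table; z up. Its +y half has three slots that run along its x, 48 mm apart; on its -y half a fixed steel bar with index holes runs along y, with the sliding section on it.
- slot0 (a point): Middle of the floor of the empty slot, the one next to the sliding section (rack frame 0, +46, 10 mm); the large plate belongs here. Each slot lies between two upright steel fins 60 mm long, 3 mm thick and 26 mm high above its floor, 17 mm clear between them.
- slot1 (a point): Middle of the floor of the middle slot (rack frame 0, +94, 10 mm), holding small plate 1.
- slot2 (a point): Middle of the floor of the outer slot (rack frame 0, +142, 10 mm), holding small plate 2.
- hole_b (a point): Mouth of the middle index hole in the bar (rack frame 0, -54, 38 mm), where the pin stands at the start. The bar's top is 38 mm above the table; its three holes are 11 mm wide, 40 mm apart.
- hole_c (a point): Mouth of the next index hole towards the plates (rack frame 0, -14, 38 mm), where the pin shall end.
- section (a joint): Position of the sliding tube section along the bar, m: about 0 at the start (pin in the middle hole), growing towards the plates (rack +y); 0.040 at the next hole. Limits -0.044 and 0.045. Sliding friction about 1.5 N; the pin has about 1.5 mm play in a hole. The aluminium section is 34 mm wide, 76 mm long, its top 43 mm above the table.
- plunger (a joint): Lift of the spring plunger on the section, m: 0 with the pin fully home in a hole, limit 0.018. The pin reaches 10 mm into the bar: above 0.010 it is clear and the section slides; let down over solid bar it rests at 0.010. The spring pulls it down with about 4 N at 0, 7.5 N at 0.018.
- stop_face (a point): Middle of the front face of the stop plate at the section's +y end, 43 mm above the table, 45 mm ahead (rack +y) of the plunger axis; the stop plate is 64 mm wide and reaches 57 mm above the table.
- knob (a point): Grip point on the axis of the round black plunger knob, 72 mm above the table when the pin is home; moves with section and plunger. The upright knob is 22 mm in diameter from 60 to 81 mm above the table, with a 28 mm rim above that to 89 mm; below it is a steel boss 18 to 22 mm in diameter on the section's top.
- plate: Large plain light clamp plate, 52 x 64 x 13 mm, about 0.11 kg, standing on edge alone on the table left of the rack, 64 mm high. Origin: centre of one 52 x 64 face, 32 mm above the table; x level along the plate (52 mm), y up, z level along the thickness (13 mm), from that face into the plate.
- plate_mid (a point): Centre of the large plate.
- small_plate_1: Small clamp plate 42 x 46 x 13 mm standing on edge, 46 mm high, in the middle slot; axes as for the large plate. Leave it.
- small_plate_1_mid (a point): Centre of small plate 1.
- small_plate_2: Small clamp plate 42 x 47 x 13 mm standing on edge, 47 mm high, in the outer slot; axes as for the large plate. Leave it.
- small_plate_2_mid (a point): Centre of small plate 2.
- jar: Bystander: closed sample jar, 41 mm in diameter, 53 mm high, at least 90 mm from the large plate, on its near or far side. Origin: centre of its underside. Leave it.
- column: Bystander: thin steel column, 176 mm long, 17 mm thick, lying in front of the rack. Leave it.
Not all that is in view belongs to the job. What is shaped like the plate but turquoise is not meant.

How it is judged:
By the outcome, as a careful person would: the job done as asked, in the order asked, and still so for the second after the job is handed in, while the arm keeps its last pose, push and grip.
It also fails if it takes over 51 s, if anything falls off the work surface, if the arm or the gripper's body presses on something with over 40 N, if the wrist force passes 120 N, or if a joint passes its speed limit or range.

## Working session

There is one attempt and no reset: what is moved stays moved. The work goes in short steps, Python scripts to look and compute and a tool call to move; the robot and the scene stay as the last step left them, time stands still between calls to the robot, and variables do not carry over. Pictures are saved under pics/ and viewed, at most 10 in all, crops included, and the job is handed in when it is done.

Besides the shell and the picture viewer there is one more tool, called after ">>>" by a JSON object that holds its "method" and its "body", one argument or row to a line. jog_arm: Moves the arm, as the interface text tells. Its arguments: {"type":"object","properties":{"plan":{"type":"array","items":{"type":"array"}}},"required":["plan"]}

```bash
ls; mkdir -p pics
cat > h.py <<'E'
import numpy as np, cv2
from plant import ctrl, optics
def cam(n):
    c=optics.read_camera(n); R,_=cv2.Rodrigues(np.array(c["rvec"],float)); t=np.array(c["tvec"],float).reshape(3)
    return c["img"],np.array(c["intrinsics"],float),R,t
def ray(K,R,t,uv):
    return -R.T@t, R.T@np.linalg.inv(K)@np.array([uv[0],uv[1],1.])
def onz(c,uv,z):
    o,d=ray(*c[1:],uv); return o+d*(z-o[2])/d[2]
def proj(c,p):
    q=c[1]@(c[2]@np.array(p,float)+c[3]); return q[:2]/q[2]
def save(n,img,s=1): cv2.imwrite(n,cv2.resize(cv2.cvtColor(img,cv2.COLOR_RGB2BGR),None,fx=s,fy=s,interpolation=cv2.INTER_CUBIC))
E
python3 - <<'E'
from h import *
for n in("top","side"):
    c=cam(n); save(f"pics/{n}0.png",c[0],1.5); print(n,-c[2].T@c[3],c[2][2],c[1][0,0]); np.save(f"{n}0.npy",c[0])
print(ctrl.sense())
E
```

```text
pics
top [0.299124   0.075041   0.91943303] [ 0.18341065  0.01470385 -0.98292641] 415.6180976340002
side [ 0.28395797 -0.66369321  0.70439253] [ 0.1931005   0.75522794 -0.62637286] 447.78054110769426
{'clock': 0.1, 'q': array([ 5.83676464e+01,  1.50974409e+01, -2.80053305e+00,  7.21579655e+01,
        1.09053734e-03,  8.11017760e+01]), 'qd': array([ 0.03563966, -0.0285294 ,  0.02072012, -0.02172289, -0.04611095,
       -0.01853242]), 'joint_efforts': array([ 3.39016158e-03, -6.38578820e+01,  3.85063040e+01,  1.01411852e-02,
       -1.56010083e-04, -1.36876145e-05]), 'tool_pos': array([0.20276037, 0.48399994, 0.23085839]), 'ee_rot': array([-1.79944902e+02, -9.73011678e-03,  1.57265865e+02]), 'ft_force': array([ 5.43464038e-01,  4.56218387e-04, -3.68385913e-01]), 'ft_torque': array([ 0.00672326, -0.02223802, -0.08609823]), 'grasp_force': 0.0, 'opening': 0.08536800873262318}
```

View pics/top0.png

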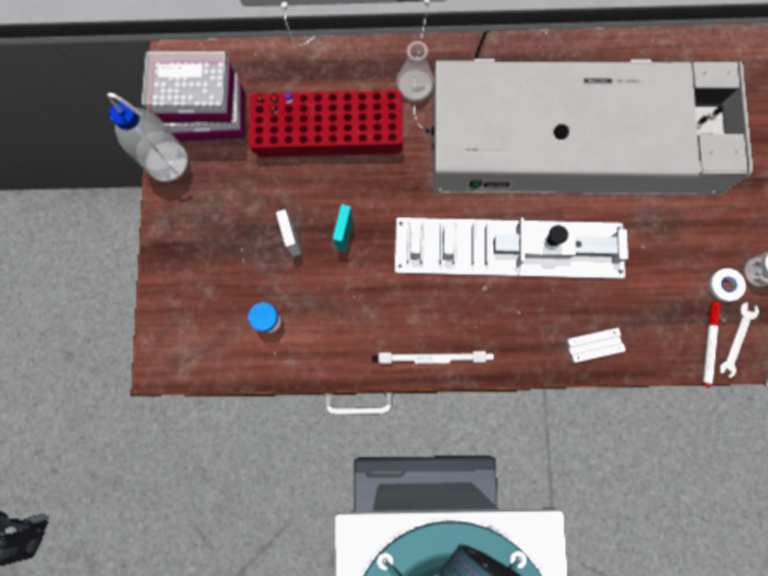

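View pics/side0.png

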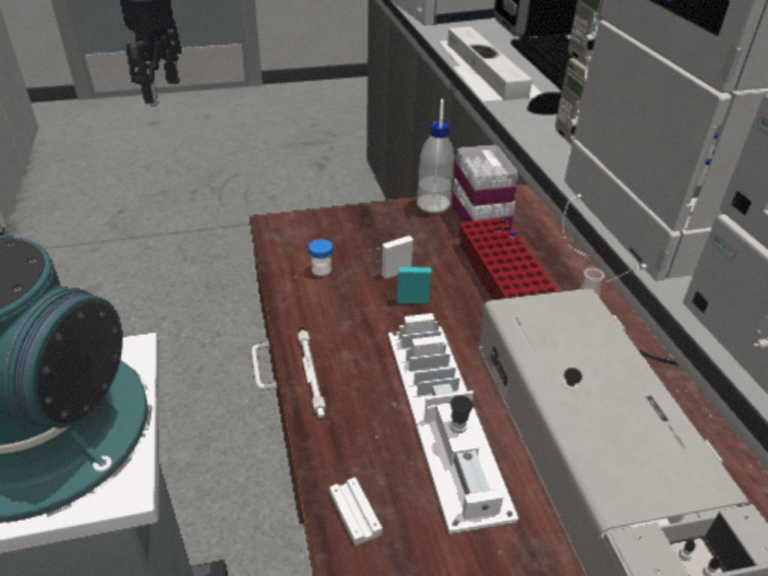

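Top view (768x576): the light plate is at (288,232) and its turquoise lookalike at (343,228). The jar is at (264,318), the rack spans (395–627,218–277) with the knob at (557,236), and the column is at (435,358). The light plate at (288,232) fits the description: light, standing alone, left of the rack. The other candidate is turquoise, so it's ruled out. I'll confirm in an enlarged crop.

Run:
```python
from h import *
t=np.load("top0.npy"); s=np.load("side0.npy")
def r(i,x0,y0,w,h,W,H): return cv2.resize(i[y0:y0+h,x0:x0+w],(W,H),interpolation=cv2.INTER_CUBIC)
A=r(t,170,125,80,50,400,250); B=r(s,240,145,80,50,400,250)
C=r(t,255,135,170,60,800,282)
save("pics/crop1.png",np.vstack([np.hstack([A,B]),C]))
c=cam("top"); h=cv2.cvtColor(c[0],cv2.COLOR_RGB2HSV)
def white(img,box,v=150):
    h=cv2.cvtColor(img,cv2.COLOR_RGB2HSV); m=((h[...,1]<60)&(h[...,2]>v)).astype(np.uint8); z=np.zeros_like(m); x0,y0,x1,y1=box; z[y0:y1,x0:x1]=m[y0:y1,x0:x1]; return z
m=white(c[0],(175,130,212,180),100)
g=cv2.cvtColor(c[0],cv2.COLOR_RGB2GRAY)
print(g[136:174,182:204])
```

```text
[[ 80  77  75  75  74  74  76  79  82  85  85  84  84  84  85  84  85  85
   83  82  81  82]
 [ 79  77  75  76  74  71  70  72  77  81  85  83  82  82  84  84  87  89
   87  83  81  79]
 [ 79  79  77  76  74  71  73  78  77  80  85  83  80  79  81  84  89  93
   91  85  80  80]
 [ 80  80  81  85  89  99 122 137 110  84  84  81  80  79  81  84  90  94
   91  85  81  79]
 [ 79  83 104 138 167 199 223 223 175  97  84  83  82  81  81  83  85  88
   87  83  78  76]
 [ 80 101 168 226 237 245 249 247 222 118  87  85  83  81  82  81  81  81
   82  80  77  76]
 [ 84 108 196 247 250 250 250 250 237 153  93  83  81  80  79  79  79  81
   82  80  75  74]
 [ 84  99 172 240 250 250 250 250 243 185 103  82  80  77  78  82  83  83
   85  80  75  72]
 [ 84  91 144 226 249 250 250 250 247 220 123  83  79  78  79  83  85  85
   83  81  75  71]
 [ 81  85 128 216 249 250 250 250 250 235 144  89  78  76  76  80  83  82
   81  79  75  72]
 [ 79  80 106 199 248 250 251 250 250 240 168 100  81  73  74  78  79  80
   79  76  73  70]
 [ 80  79  90 168 239 250 250 250 250 244 197 112  88  76  80  82  82  81
   
[... 1734 characters left out ...]
5 112 114 114 114 113 109  95
   76  67  64  64]
 [ 69  72  74  80  87  90  85  76  73  75  87 106 113 114 113 113 111 102
   82  68  66  65]
 [ 71  71  72  77  82  85  84  76  73  73  78  92 106 113 113 113 111 106
   90  70  66  65]
 [ 73  71  72  75  77  81  82  78  75  73  73  81  96 110 112 109 101  93
   82  71  68  67]
 [ 74  71  72  75  79  81  84  82  77  74  74  76  84  94  94  85  75  67
   62  66  70  69]
 [ 75  72  73  76  80  82  85  85  82  78  78  76  76  74  67  57  54  53
   54  59  70  72]
 [ 75  73  73  75  77  81  85  87  86  85  84  79  76  69  55  53  54  54
   54  61  72  73]
 [ 74  73  73  76  76  77  81  86  88  88  86  82  78  70  56  54  54  54
   54  60  73  75]]
```

View pics/crop1.png

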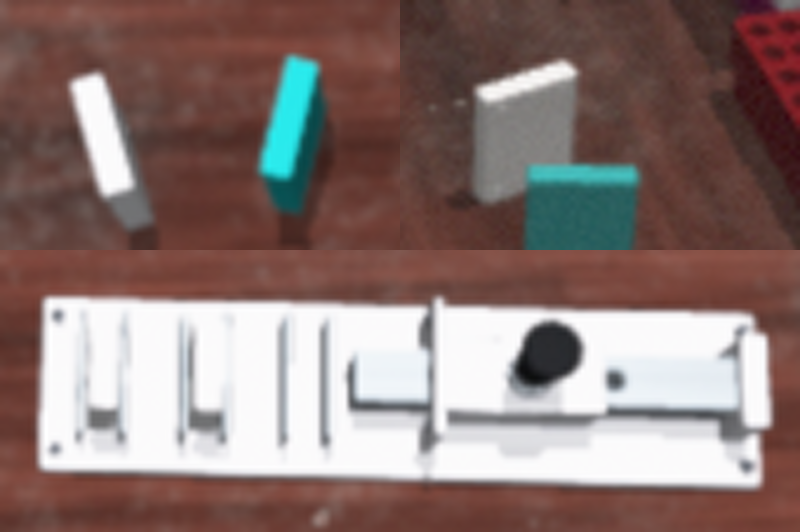

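The crop confirms it: the light plate is top left, white top face about (70–135, 75–195), isolated. The turquoise one is to its right. In the rack, the empty slot lies between the fins at crop x 282 and 325, and the knob top is at (552,350).

Run:
```python
from h import *
c=cam("top"); img=c[0]; g=cv2.cvtColor(img,cv2.COLOR_RGB2GRAY); hsv=cv2.cvtColor(img,cv2.COLOR_RGB2HSV)
def comp(m,seed):
    n,l,s,ce=cv2.connectedComponentsWithStats(m.astype(np.uint8)); return l==l[seed[1],seed[0]]
# plate top
m=np.zeros(g.shape,bool); m[130:180,175:212]=True
m=comp((g>170)&m,(192,152))
cs=max(cv2.findContours(m.astype(np.uint8),0,cv2.CHAIN_APPROX_NONE)[0],key=cv2.contourArea)
b=cv2.boxPoints(cv2.minAreaRect(cs)); W=np.array([onz(c,p,.064) for p in b]); print("plate",b.round(1).tolist(),W.round(4).tolist(),W.mean(0))
print([np.linalg.norm(W[i]-W[i-1]).round(4) for i in range(4)])
yx=np.argwhere(m); P=np.array([onz(c,(x,y),.064)[:2] for y,x in yx]); ev,V=np.linalg.eigh(np.cov(P.T)); print("mom",P.mean(0),np.sqrt(12*ev),"long axis deg",np.degrees(np.arctan2(V[1,1],V[0,1])))
# rack
m=np.zeros(g.shape,bool); m[138:195,258:422]=True
h=(hsv[...,1]<70)&(g>110)&m
h=cv2.morphologyEx(h.astype(np.uint8),cv2.MORPH_CLOSE,np.ones((9,9)))
h=comp(h,(300,180))
E={}
def fit(ps):
    P=np.array([onz(c,p,.01)[:2] for p in ps]); vx,vy,x,y=cv2.fitLine(P.astype(np.float32),cv2.DIST_HUBER,0,.001,.001).ravel(); return np.array([x,y]),np.array([vx,vy])
cols=list(range(270,340))
far=fit([(x,np.argmax(h[:,x])-.5) for x in cols]); near=fit([(x,383-np.argmax(h[::-1,x])+.5) for x in range(270,410)])
rows=range(150,176); left=fit([(np.argmax(h[y])-.5,y) for y in rows])
for n,f in zip(("far","near","left"),(far,near,left)): print(n,f[0],np.degrees(np.arctan2(f[1][1],f[1][0])))
m=np.zeros(g.shape,bool); m[138:175,355:390]=True
k=(g<60)&m; ys,xs=np.nonzero(k); print("knob px",xs.min(),xs.max(),ys.min(),ys.max()); 
print(g[147:172,358:384])
```

```text
plate [[183.39999389648438, 141.0], [189.89999389648438, 139.1999969482422], [196.39999389648438, 162.0], [190.0, 163.89999389648438]] [[0.5757, 0.2379, 0.064], [0.5795, 0.224, 0.064], [0.5284, 0.2095, 0.064], [0.5247, 0.2233, 0.064]] [0.55208653 0.22368886 0.064     ]
[np.float64(0.053), np.float64(0.0144), np.float64(0.0531), np.float64(0.0143)]
mom [0.55209815 0.22368117] [0.01458367 0.05316798] long axis deg -164.29736595440218
far [ 0.576275   -0.05356606] 87.362434
near [ 0.48569858 -0.10424999] 87.4354
left [0.5421283  0.06759553] -4.187246
knob px 365 377 151 163
[[213 193 190 188 188 189 188 186 185 184 182 179 168 148 145 145 144 143
  136 122 118 118 121 121 121 122]
 [247 244 243 243 243 243 243 242 242 242 241 239 234 227 226 227 228 230
  228 224 223 223 224 224 224 224]
 [250 250 250 250 250 250 250 250 250 250 248 243 227 221 215 224 241 248
  249 249 249 249 249 249 249 249]
 [250 251 250 250 250 250 250 250 250 244 224 190 138 123 108 135 186 220
  239 249 250 250 250 250 250 250]
 [250 250 251 250 250 251 250 250 245 206 126  79  58  53  48  58  77 112
  180 237 24
[... 1503 characters left out ...]
20 236 249
  250 250 250 250 250 250 250 244]
 [250 251 250 245 221 215 207 193 179 175 179 186 198 213 216 218 235 250
  250 250 251 251 250 250 249 246]
 [250 250 250 245 223 218 218 217 215 215 216 216 217 218 218 220 236 250
  250 251 250 250 250 250 249 242]
 [242 244 246 240 222 219 219 218 218 219 222 222 222 222 221 220 235 248
  249 249 249 249 249 249 248 234]
 [191 196 207 201 184 182 182 181 181 183 187 185 183 183 180 177 193 218
  220 221 221 221 220 220 218 186]
 [126 127 129 128 125 125 124 124 124 124 125 122 116 116 116 115 120 126
  126 127 128 129 131 141 156 151]
 [135 135 131 124 123 124 123 123 123 123 123 122 119 119 119 119 120 120
  119 120 120 123 142 177 198 201]]
```

```bash
cat >> h.py <<'E'
yaw=np.radians(-2.6); ux=np.array([np.cos(yaw),np.sin(yaw)]); uy=np.array([-np.sin(yaw),np.cos(yaw)])
O=np.array([.5308,-.1028])
def rk(x,y): return O+ux*x+uy*y
def inv(p): d=np.array(p[:2])-O; return np.array([d@ux,d@uy])*1000
E
python3 - <<'E'
from h import *
c=cam("top"); s=cam("side")
print("knob top ->rack mm",inv(onz(c,(371.8,156),.089)), onz(c,(371.8,156),.089))
print("slot from fins",inv(onz(c,(319.5,162.7),.023)),"expect y 47.5")
g=cv2.cvtColor(s[0],cv2.COLOR_RGB2GRAY)
m=np.zeros(g.shape,bool); m[255:300,290:325]=True; k=(g<50)&m; n,l,st,ce=cv2.connectedComponentsWithStats(k.astype(np.uint8)); i=1+np.argmax(st[1:,4]); print("side knob",st[i],ce[i])
for z in(.060,.072,.089): print(z,proj(s,[*rk(0,-54),z]),proj(c,[*rk(0,-54),z]))
# overlay
im=cv2.resize(s[0][195:355,240:360],None,fx=3.5,fy=3.5,interpolation=cv2.INTER_CUBIC)
im2=cv2.resize(c[0][138:192,258:424],None,fx=3.5,fy=3.5,interpolation=cv2.INTER_CUBIC)
def d(im,c,p,x0,y0,col):
    u=(proj(c,p)-[x0,y0]+.5)*3.5; cv2.circle(im,tuple(u.astype(int)),2,col,-1)
pts=[(x,y,.01) for x in(-42,42) for y in(-170,170)]+[(x,y,.036) for x in(-30,30) for y in (46-8.5,46+8.5,94-8.5,94+8.5)]+[(0,-54,.089)]+[(-32,-9,.057),(32,-9,.057)]
for a,b,z in pts:
    p=[*rk(a/1000,b/1000),z]; p=[*rk(a/1000,b/1000),z]
    d(im,s,p,240,195,(255,0,0)); d(im2,c,p,258,138,(255,0,0))
H=max(im.shape[0],0); 
out=np.zeros((im.shape[0],800,3),np.uint8); out[:,:im.shape[1]]=im; 
save("pics/side_ov.png",im); save("pics/top_ov.png",im2)
E
```

```text
knob top ->rack mm [ -2.19301882 -53.12600535] [ 0.52619928 -0.15577183  0.089     ]
slot from fins [-1.26571835 45.11187685] expect y 47.5
side knob [302 265  12  17 101] [306.84158416 273.93069307]
0.06 [ 132.81326604 -178.6864899 ] [-62651.41183422  -1189.87167169]
0.072 [ 132.8328234  -178.51351425] [-60643.82301641  -1143.27391729]
0.089 [ 132.8605172  -178.26857571] [-58009.57930308  -1082.13099775]
```

View pics/side_ov.png

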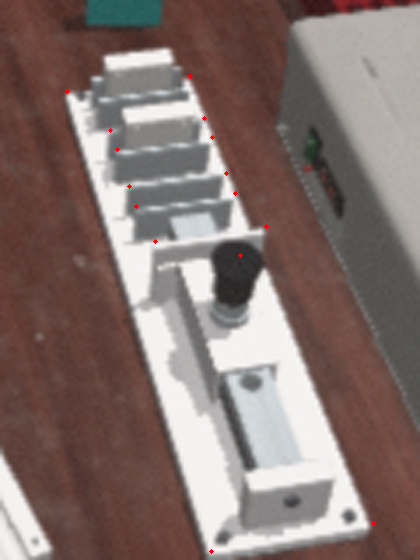

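View pics/top_ov.png

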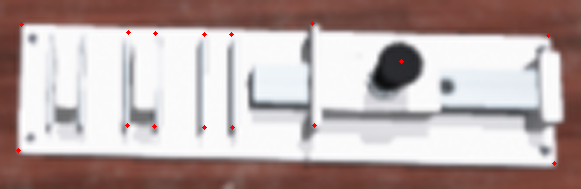

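The overlays agree to about 1–2 mm, and a −1 mm shift in rack x fits slightly better. Now moving above the plate.

>>> {"method": "jog_arm", "body": {
  "plan": [
    [120, [0, 0, 0], -0.168],
    [120, [0, 0, 0], -0.168],
    [120, [0, 0, 0], -0.168],
    [120, [0, 0, 0], -0.168],
    [120, [-2.21, -2.88, 0], 0],
    [120, [-2.21, -2.88, 0], 0],
    [120, [-2.21, -2.88, 0], 0],
    [120, [-2.21, -2.88, 0], 0],
    [120, [-2.21, -2.88, 0], 0],
    [120, [-2.21, -2.88, 0], 0],
    [120, [-2.21, -2.88, 0], 0],
    [120, [-2.21, -2.88, 0], 0],
    [120, [-2.21, -2.88, 0], 0],
    [120, [-2.21, -2.88, 0], 0],
    [120, [-2.21, -2.88, 0], 0],
    [120, [-2.21, -2.88, 0], 0],
    [120, [0, 0, 4], 0],
    [120, [0, 0, 4], 0],
    [120, [0, 0, 2], 0],
    [120, [0, 0, 0], 0]
  ]
}}

```text
clock: 2.8
tool_pos: [0.5512, 0.2235, 0.1301]
ee_rot: [180.0, -0.2, -164.2]
ft_force: [0.3, 0.3, 1.0]
opening: 0.0451
grasp_force: 0.0
```

>>> {"method": "jog_arm", "body": {
  "plan": [
    [120, [0, 0, 2.5], 0],
    [120, [0, 0, 2.5], 0],
    [120, [0, 0, 2.5], 0],
    [120, [0, 0, 1.5], 0],
    [120, [0, 0, 0.8], 0],
    [120, [0, 0, 0], 0]
  ]
}}

```text
clock: 3.55
tool_pos: [0.5522, 0.2237, 0.0335]
ee_rot: [-180.0, 0.0, -164.2]
ft_force: [-0.4, 0.2, 0.7]
opening: 0.0449
grasp_force: 0.0
```

Run:
```python
from h import *
s=cam("side"); c=cam("top")
A=cv2.resize(s[0][110:220,220:320],(400,440),interpolation=cv2.INTER_CUBIC); B=cv2.resize(c[0][110:220,150:250],(400,440),interpolation=cv2.INTER_CUBIC)
save("pics/grasp.png",np.hstack([A,B]))
```

```text
(no output)
```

View pics/grasp.png

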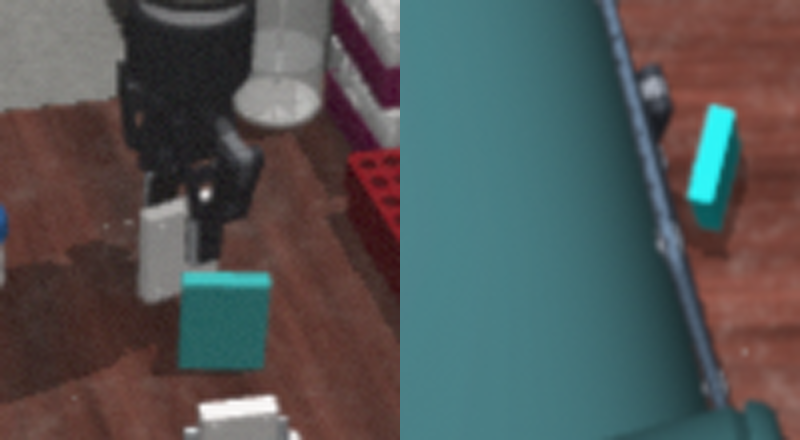

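The side crop shows the plate between the fingers, near finger at (205,220), and the turquoise block clear at (225,320). Closing now.

>>> {"method": "jog_arm", "body": {
  "plan": [
    [255, [0, 0, 0], 0],
    [255, [0, 0, 0], 0],
    [255, [0, 0, 0], 0],
    [255, [0, 0, 0], 0],
    [255, [0, 0, 0], 0],
    [255, [0, 0, 0], 0],
    [255, [0, 0, -1], 0],
    [255, [0, 0, -3], 0],
    [255, [0, 0, -4], 0],
    [255, [0, 0, -4], 0],
    [255, [0, 0, 0], 0]
  ]
}}

```text
clock: 5.03
tool_pos: [0.5534, 0.2241, 0.1565]
ee_rot: [-180.0, 0.3, -164.2]
ft_force: [-0.2, -0.4, -1.8]
opening: 0.012
grasp_force: 58.4
```

Run:
```python
from h import *
s=cam("side")
save("pics/lift.png",s[0][80:220,210:330],4)
```

```text
(no output)
```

View pics/lift.png

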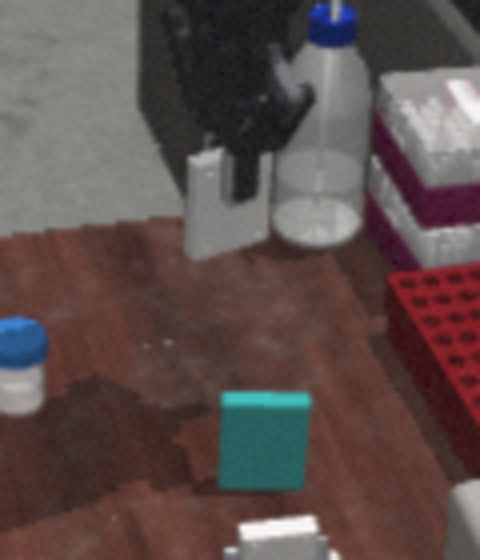

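Plate is held, upright and centred in the fingers (span 187–270, finger at 241, explained by perspective). Carrying it over the slot.

>>> {"method": "jog_arm", "body": {
  "plan": [
    [255, [0, 0, 0], 0.107],
    [255, [0, 0, 0], 0.107],
    [255, [0, 0, 0], 0.107],
    [255, [0.1, -2.0, 0], 0],
    [255, [0.1, -3.5, 0], 0],
    [255, [0.1, -3.7, 0], 0],
    [255, [0.1, -3.7, 0], 0],
    [255, [0.1, -3.7, 0], 0],
    [255, [0.1, -3.7, 0], 0],
    [255, [0.1, -3.5, 0], 0],
    [255, [0.1, -2.5, 0], 0],
    [255, [0, -1.8, 0], 0],
    [255, [0, 0, 0], 0],
    [255, [0, 0, 3], 0],
    [255, [0, 0, 2], 0],
    [255, [0, 0, 0], 0],
    [255, [0, 0, 0], 0]
  ]
}}

```text
clock: 7.2
tool_pos: [0.5315, -0.0564, 0.104]
ee_rot: [-180.0, 0.0, 177.4]
ft_force: [0.7, -0.5, -0.9]
opening: 0.0123
grasp_force: 58.6
```

Run:
```python
from h import *
t=ctrl.sense(); print(t["tool_pos"],t["ee_rot"])
s=cam("side")
im=s[0][190:320,230:350].copy()
save("pics/over.png",im,4.5)
```

```text
[ 0.5314852  -0.05636068  0.10399609] [-1.79995145e+02  3.74412744e-02  1.77421934e+02]
```

View pics/over.png

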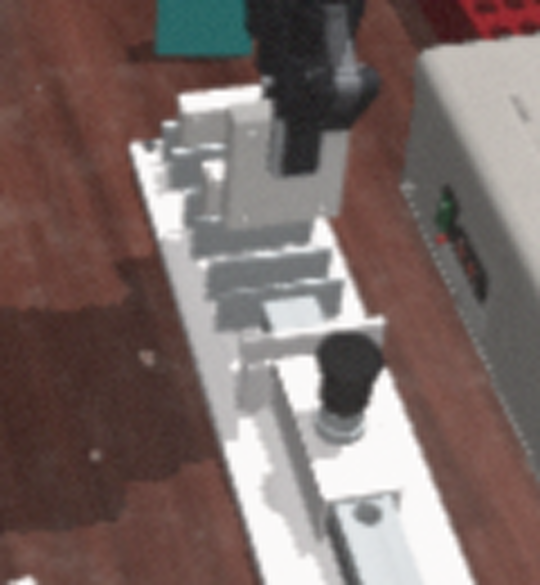

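Run:
```python
from h import *
O[0]=.5296
s=cam("side")
f=lambda x,y:(230+x/4.5,190+y/4.5)
for n,p,z in(("pl",(228,226),.0705),("pl",(340,216),.0705),("finB",(215,297),.036),("finB",(343,284),.036),("finA",(205,265),.036),("finA",(330,252),.036)):
    w=onz(s,f(*p),z); print(n,w.round(4),inv(w).round(1))
```

```text
pl [ 0.506  -0.0609  0.0705] [-25.5  40.8]
pl [ 0.5568 -0.0659  0.0705] [25.5 38.1]
finB [ 0.4992 -0.0701  0.036 ] [-31.8  31.3]
finB [ 0.5584 -0.0753  0.036 ] [27.5 28.8]
finA [ 0.5005 -0.0499  0.036 ] [-31.5  51.5]
finA [ 0.5592 -0.0548  0.036 ] [27.4 49.3]
```

Run:
```python
from h import *
O[0]=.5296
s=cam("side"); g=cv2.cvtColor(s[0],cv2.COLOR_RGB2GRAY).astype(np.float32)
print("side profile along rack y at z=.036 (bright top face = fin)")
ys=np.arange(20,66,1)
for x in(-26,-20,20,25):
    u=np.array([proj(s,[*rk(x/1e3,y/1e3),.036]) for y in ys],np.float32)
    v=cv2.remap(g,u[None,:,0],u[None,:,1],cv2.INTER_LINEAR)[0]
    print(x,[(int(a),int(b)) for a,b in zip(ys,v)])
t=np.load("top0.npy"); g=cv2.cvtColor(t,cv2.COLOR_RGB2GRAY).astype(np.float32); c=cam("top")
for x in(-15,0,15):
    u=np.array([proj(c,[*rk(x/1e3,y/1e3),.036]) for y in ys],np.float32)
    v=cv2.remap(g,u[None,:,0],u[None,:,1],cv2.INTER_LINEAR)[0]
    print("top",x,[(int(a),int(b)) for a,b in zip(ys,v)])
```

```text
side profile along rack y at z=.036 (bright top face = fin)
-26 [(20, 114), (21, 113), (22, 113), (23, 114), (24, 115), (25, 115), (26, 114), (27, 112), (28, 113), (29, 116), (30, 118), (31, 121), (32, 123), (33, 126), (34, 125), (35, 121), (36, 117), (37, 115), (38, 113), (39, 113), (40, 113), (41, 113), (42, 114), (43, 115), (44, 115), (45, 116), (46, 116), (47, 116), (48, 117), (49, 117), (50, 118), (51, 126), (52, 136), (53, 147), (54, 160), (55, 172), (56, 183), (57, 166), (58, 149), (59, 133), (60, 124), (61, 116), (62, 111), (63, 112), (64, 113), (65, 114)]
-20 [(20, 116), (21, 116), (22, 114), (23, 114), (24, 113), (25, 114), (26, 114), (27, 115), (28, 115), (29, 116), (30, 118), (31, 121), (32, 124), (33, 134), (34, 142), (35, 146), (36, 133), (37, 123), (38, 117), (39, 117), (40, 115), (41, 115), (42, 114), (43, 114), (44, 113), (45, 113), (46, 113), (47, 114), (48, 115), (49, 116), (50, 119), (51, 123), (52, 127), (53, 138), (54, 150), (55, 161), (56, 156), (57, 150), (58, 145), (59, 136), (60, 126), (61, 118), (62, 116), (63, 114), (64, 114), (65, 114)]
20 [(20, 118), (21
[... 1839 characters left out ...]
(49, 250), (50, 250), (51, 250), (52, 250), (53, 247), (54, 244), (55, 230), (56, 200), (57, 177), (58, 175), (59, 176), (60, 207), (61, 236), (62, 244), (63, 248), (64, 250), (65, 250)]
top 15 [(20, 250), (21, 249), (22, 249), (23, 249), (24, 249), (25, 249), (26, 249), (27, 250), (28, 250), (29, 250), (30, 250), (31, 248), (32, 246), (33, 244), (34, 242), (35, 237), (36, 212), (37, 185), (38, 169), (39, 154), (40, 179), (41, 219), (42, 239), (43, 246), (44, 250), (45, 250), (46, 250), (47, 250), (48, 250), (49, 250), (50, 250), (51, 245), (52, 240), (53, 236), (54, 233), (55, 221), (56, 196), (57, 177), (58, 176), (59, 177), (60, 205), (61, 236), (62, 244), (63, 248), (64, 250), (65, 250)]
```

Fin tops measured at rack y about 35 and 55.5, so I'll shift by −1 mm and insert.

>>> {"method": "jog_arm", "body": {
  "plan": [
    [255, [0, -0.1, 1.0], 0],
    [255, [0, 0, 1.0], 0],
    [255, [0, 0, 0.5], 0],
    [255, [0, 0, 0.5], 0],
    [255, [0, 0, 0.5], 0],
    [255, [0, 0, 0.5], 0],
    [255, [0, 0, 0.5], 0],
    [255, [0, 0, 0.5], 0],
    [255, [0, 0, 0.3], 0],
    [255, [0, 0, 0.3], 0],
    [255, [0, 0, 0.2], 0],
    [255, [0, 0, 0.1], 0],
    [255, [0, 0, 0], 0],
    [255, [0, 0, 0], 0]
  ]
}}

```text
clock: 9.15
tool_pos: [0.5312, -0.0577, 0.0444]
ee_rot: [-180.0, 0.0, 177.4]
ft_force: [-1.0, -0.4, -0.5]
opening: 0.0124
grasp_force: 58.6
```

>>> {"method": "jog_arm", "body": {
  "plan": [
    [255, [0, 0, 0.1], 0],
    [255, [0, 0, 0], 0],
    [180, [0, 0, 0], 0],
    [165, [0, 0, 0], 0],
    [165, [0, 0, 0], 0],
    [165, [0, 0, 0], 0],
    [165, [0, 0, -1], 0],
    [165, [0, 0, -3], 0],
    [165, [0, 0, -4], 0],
    [165, [0, 0, -3], 0],
    [165, [0, 0, 0], 0]
  ]
}}

```text
clock: 10.52
tool_pos: [0.5323, -0.0579, 0.1559]
ee_rot: [-179.9, 0.2, 177.4]
ft_force: [-0.3, 0.5, -0.7]
opening: 0.03
grasp_force: 0.0
```

Run:
```python
from h import *
O[0]=.5296
s=cam("side"); g=cv2.cvtColor(s[0],cv2.COLOR_RGB2GRAY)
save("pics/placed.png",s[0][190:320,230:350],4.5)
print(ctrl.sense()["tool_pos"])
# rim of knob in side view
print(proj(s,[*rk(0,-.054),.089]),proj(s,[*rk(0,-.054),.072]))
k=(g<75).astype(np.uint8); z=np.zeros_like(k); z[255:290,292:325]=k[255:290,292:325]
print(z[258:288,296:320])
```

```text
[ 0.53161327 -0.05776453  0.15430584]
[307.66222984 267.58038398] [306.76141571 273.79724716]
[[0 0 0 0 0 0 0 0 0 0 0 0 0 0 0 0 0 0 0 0 0 0 0 0]
 [0 0 0 0 0 0 0 0 0 0 0 0 0 0 0 0 0 0 0 0 0 0 0 0]
 [0 0 0 0 0 0 0 0 0 0 0 0 0 0 0 0 0 0 0 0 0 0 0 0]
 [0 0 0 0 0 0 0 0 0 0 0 0 0 0 0 0 0 0 0 0 0 0 0 0]
 [0 0 0 0 0 0 0 0 0 0 0 0 0 0 0 0 0 0 0 0 0 0 0 0]
 [0 0 0 0 0 0 0 0 0 0 0 0 0 0 0 0 0 0 0 0 0 0 0 0]
 [0 0 0 0 0 0 0 0 0 0 1 1 1 1 0 0 0 0 0 0 0 0 0 0]
 [0 0 0 0 0 0 0 1 1 1 1 1 1 1 1 1 0 0 0 0 0 0 0 0]
 [0 0 0 0 0 0 1 1 1 1 1 1 1 1 1 1 1 0 0 0 0 0 0 0]
 [0 0 0 0 0 1 1 1 1 1 1 1 1 1 1 1 1 1 0 0 0 0 0 0]
 [0 0 0 0 0 1 1 1 1 1 1 1 1 1 1 1 1 1 1 0 0 0 0 0]
 [0 0 0 0 0 1 1 1 1 1 1 1 1 1 1 1 1 1 1 0 0 0 0 0]
 [0 0 0 0 0 1 1 1 1 1 1 1 1 1 1 1 1 1 1 1 0 0 0 0]
 [0 0 0 0 0 0 1 1 1 1 1 1 1 1 1 1 1 1 1 0 0 0 0 0]
 [0 0 0 0 0 0 1 1 1 1 1 1 1 1 1 1 1 1 0 0 0 0 0 0]
 [0 0 0 0 0 0 1 1 1 1 1 1 1 1 1 1 1 0 0 0 0 0 0 0]
 [0 0 0 0 0 0 1 1 1 1 1 1 1 1 1 1 1 0 0 0 0 0 0 0]
 [0 0 0 0 0 0 1 1 1 1 1 1 1 1 1 1 0 0 0 0 0 0 0 0]
 [0 0 0 0 0 0 1 1 1 1 1 1 1 1 1 1 0 0 0 0 0 0 0 0]
 [0 0 0 0 0 0 1 1 1 1 1 1 1 1 1 1 0 0 0 0 0 0 0 0]
 [0 0 0 0 0 0 1 1 1 1 1 1 1 1 1 0 0 0 0 0 0 0 0 0]
 [0 0 0 0 0 0 1 1 1 1 1 1 1 1 1 0 0 0 0 0 0 0 0 0]
 [0 0 0 0 0 0 1 1 1 1 1 1 1 1 1 0 0 0 0 0 0 0 0 0]
 [0 0 0 0 0 0 0 1 1 1 1 1 1 1 0 0 0 0 0 0 0 0 0 0]
 [0 0 0 0 0 0 0 0 0 0 1 1 0 0 0 0 0 0 0 0 0 0 0 0]
 [0 0 0 0 0 0 0 0 0 0 0 0 0 0 0 0 0 0 0 0 0 0 0 0]
 [0 0 0 0 0 0 0 0 0 0 0 0 0 0 0 0 0 0 0 0 0 0 0 0]
 [0 0 0 0 0 0 0 0 0 0 0 0 0 0 0 0 0 0 0 0 0 0 0 0]
 [0 0 0 0 0 0 0 0 0 0 0 0 0 0 0 0 0 0 0 0 0 0 0 0]
 [0 0 0 0 0 0 0 0 0 0 0 0 0 0 0 0 0 0 0 0 0 0 0 0]]
```

View pics/placed.png

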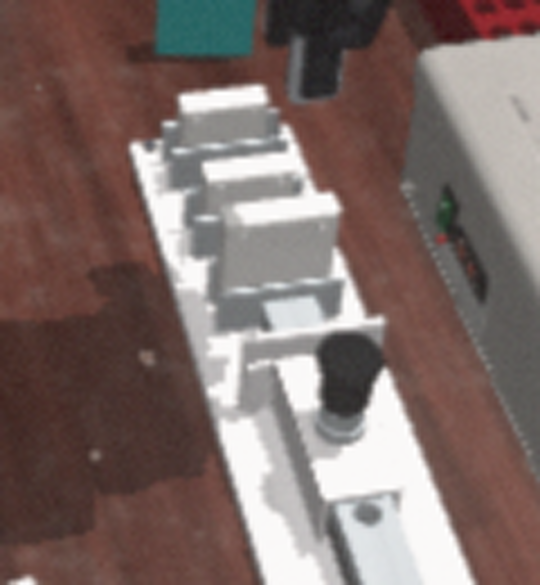

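The large plate stands in the slot, centred (plate 222–338 between fin ends 215–343), and the small plates are untouched. Next, over the knob at rim centre (349,352).

>>> {"method": "jog_arm", "body": {
  "plan": [
    [147, [0, -2, 0], 0],
    [147, [0, -3, 0], 0],
    [147, [0, -3, 0], 0],
    [147, [0.1, -1.9, 0], 0],
    [147, [0, 0, 2], 0],
    [147, [0, 0, 2], 0],
    [147, [0, 0, 1.5], 0],
    [147, [0, 0, 0.5], 0],
    [147, [0, 0, 0.5], 0],
    [147, [0, 0, 0.5], 0],
    [147, [0, 0, 0.5], 0],
    [147, [0, 0, 0], 0],
    [147, [0, 0, 0], 0]
  ]
}}

```text
clock: 12.2
tool_pos: [0.5257, -0.1565, 0.0784]
ee_rot: [-180.0, 0.0, 177.4]
ft_force: [0.7, 0.2, 0.4]
opening: 0.0361
grasp_force: 0.0
```

>>> {"method": "jog_arm", "body": {
  "plan": [
    [147, [0, 0, 0.8], 0],
    [147, [0, 0, 0.8], 0],
    [147, [0, 0, 0.8], 0],
    [147, [0, 0, 0], 0],
    [255, [0, 0, 0], 0],
    [255, [0, 0, 0], 0],
    [255, [0, 0, 0], 0],
    [255, [0, 0, 0], 0],
    [255, [0, 0, 0], 0]
  ]
}}

```text
clock: 13.32
tool_pos: [0.5255, -0.1565, 0.0543]
ee_rot: [-180.0, -0.0, 177.4]
ft_force: [-1.6, -0.1, -0.1]
opening: 0.0253
grasp_force: 58.9
```

>>> {"method": "jog_arm", "body": {
  "plan": [
    [255, [0, 0, 0], 0],
    [255, [0, 0, 0], 0],
    [255, [0, 0, -0.2], 0],
    [255, [0, 0, -0.2], 0],
    [255, [0, 0, 0], 0]
  ]
}}

```text
clock: 13.95
tool_pos: [0.5255, -0.1565, 0.0583]
ee_rot: [180.0, -0.0, 177.4]
ft_force: [-0.8, -0.7, -4.8]
opening: 0.0249
grasp_force: 59.1
```

>>> {"method": "jog_arm", "body": {
  "plan": [
    [255, [0, 0, -0.3], 0],
    [255, [0, 0, -0.3], 0],
    [255, [0, 0, -0.3], 0],
    [255, [0, 0, -0.1], 0],
    [255, [0, 0, 0], 0]
  ]
}}

```text
clock: 14.58
tool_pos: [0.5255, -0.1565, 0.0683]
ee_rot: [-180.0, -0.0, 177.4]
ft_force: [-0.7, 0.1, -7.4]
opening: 0.0248
grasp_force: 59.2
```

Run:
```python
from h import *
s=cam("side")
save("pics/pull.png",s[0][200:320,240:360],4.8)
```

```text
(no output)
```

View pics/pull.png

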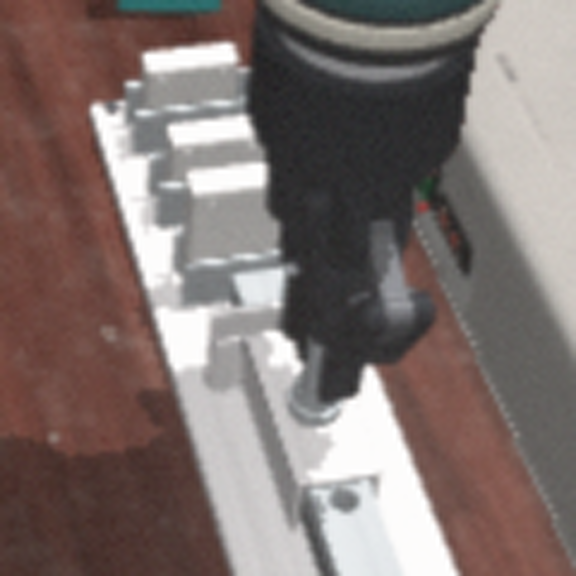

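The plunger is up, with the bright stem visible above the boss at (315,385). Sliding one hole pitch.

>>> {"method": "jog_arm", "body": {
  "plan": [
    [255, [0, 0.3, 0], 0],
    [255, [0, 0.5, 0], 0],
    [255, [0, 0.6, 0], 0],
    [255, [0, 0.6, 0], 0],
    [255, [0, 0.6, 0], 0],
    [255, [0, 0.6, 0], 0],
    [255, [0, 0.5, 0], 0],
    [255, [0, 0.3, 0], 0],
    [255, [0, 0, 0], 0],
    [255, [0, 0, 0.2], 0],
    [255, [0, 0, 0.2], 0],
    [255, [0, 0, 0.1], 0],
    [255, [0, 0, 0], 0]
  ]
}}

```text
clock: 16.25
tool_pos: [0.5274, -0.1166, 0.0632]
ee_rot: [180.0, -0.0, 177.4]
ft_force: [-0.5, 0.2, -6.4]
opening: 0.0252
grasp_force: 59.3
```

>>> {"method": "jog_arm", "body": {
  "plan": [
    [255, [0, 0, 0.2], 0],
    [255, [0, 0, 0.2], 0],
    [255, [0, 0, 0.2], 0],
    [255, [0, 0, 0.1], 0],
    [255, [0, 0, 0], 0],
    [255, [0, 0, 0], 0]
  ]
}}

```text
clock: 17.0
tool_pos: [0.5275, -0.1166, 0.0563]
ee_rot: [-180.0, 0.0, 177.4]
ft_force: [-0.6, 1.3, -4.9]
opening: 0.0252
grasp_force: 59.4
```

>>> {"method": "jog_arm", "body": {
  "plan": [
    [255, [0, 0, 0.1], 0],
    [255, [0, 0, 0.1], 0],
    [255, [0, 0, 0], 0],
    [255, [0, 0, 0], 0]
  ]
}}

```text
clock: 17.5
tool_pos: [0.5275, -0.1166, 0.0544]
ee_rot: [-180.0, 0.0, 177.4]
ft_force: [-1.7, 0.5, -0.8]
opening: 0.0246
grasp_force: 59.5
```

>>> {"method": "jog_arm", "body": {
  "plan": [
    [255, [0, 0, 0.05], 0],
    [255, [0, 0, 0], 0],
    [255, [0, 0, 0], 0]
  ]
}}

```text
clock: 17.88
tool_pos: [0.5276, -0.1166, 0.0542]
ee_rot: [-180.0, 0.0, 177.4]
ft_force: [-5.0, 1.7, 5.8]
opening: 0.0249
grasp_force: 59.9
```

Run:
```python
from h import *
O[0]=.5296
s=cam("side"); print(ctrl.sense()["ft_force"],ctrl.sense()["tool_pos"])
g=cv2.cvtColor(s[0],cv2.COLOR_RGB2GRAY).astype(np.float32); a=np.load("side0.npy"); g0=cv2.cvtColor(a,cv2.COLOR_RGB2GRAY).astype(np.float32)
# section's -y end edge along the section top (z=.043), rack x=+10 : bright section -> darker bar
ys=np.arange(-120,-40,2)
for n,G in(("start",g0),("now",g)):
    for x in(-.012,.012):
        u=np.array([proj(s,[*rk(x,y/1e3),.043]) for y in ys],np.float32); v=cv2.remap(G,u[None,:,0],u[None,:,1],1)[0]; print(n,x,[(int(y),int(q)) for y,q in zip(ys,v)])
h=lambda i:cv2.cvtColor(i,cv2.COLOR_RGB2HSV)
for nm,box,lo,hi in(("turq",(255,160,300,215),(80,80,60),(100,255,255)),("jarlid",(195,150,230,180),(100,100,60),(115,255,255))):
    for i in(a,s[0]):
        m=cv2.inRange(h(i),lo,hi); x0,y0,x1,y1=box; yy,xx=np.nonzero(m[y0:y1,x0:x1]); print(nm,xx.mean().round(2),yy.mean().round(2),len(xx))
```

```text
[-3.31393518  1.43901046  6.34835068] [ 0.52759987 -0.11664789  0.0542401 ]
start -0.012 [(-120, 207), (-118, 206), (-116, 212), (-114, 207), (-112, 206), (-110, 208), (-108, 208), (-106, 209), (-104, 210), (-102, 208), (-100, 207), (-98, 212), (-96, 208), (-94, 196), (-92, 167), (-90, 205), (-88, 234), (-86, 242), (-84, 242), (-82, 242), (-80, 242), (-78, 242), (-76, 242), (-74, 242), (-72, 237), (-70, 215), (-68, 180), (-66, 172), (-64, 173), (-62, 172), (-60, 168), (-58, 158), (-56, 155), (-54, 158), (-52, 158), (-50, 161), (-48, 166), (-46, 177), (-44, 200), (-42, 235)]
start 0.012 [(-120, 241), (-118, 242), (-116, 241), (-114, 241), (-112, 242), (-110, 241), (-108, 240), (-106, 241), (-104, 240), (-102, 238), (-100, 232), (-98, 210), (-96, 180), (-94, 151), (-92, 160), (-90, 206), (-88, 237), (-86, 241), (-84, 242), (-82, 242), (-80, 242), (-78, 242), (-76, 242), (-74, 242), (-72, 242), (-70, 242), (-68, 242), (-66, 242), (-64, 242), (-62, 242), (-60, 241), (-58, 238), (-56, 233), (-54, 228), (-52, 217), (-50, 190), (-48, 138), (-46, 75), (-44, 46), (-42, 42)]
now -0.012 [(-120,
[... 373 characters left out ...]
6), (-58, 155), (-56, 155), (-54, 155), (-52, 157), (-50, 177), (-48, 193), (-46, 194), (-44, 196), (-42, 194)]
now 0.012 [(-120, 250), (-118, 251), (-116, 250), (-114, 250), (-112, 251), (-110, 250), (-108, 250), (-106, 250), (-104, 250), (-102, 251), (-100, 250), (-98, 250), (-96, 250), (-94, 250), (-92, 250), (-90, 250), (-88, 250), (-86, 250), (-84, 250), (-82, 250), (-80, 250), (-78, 250), (-76, 250), (-74, 250), (-72, 250), (-70, 250), (-68, 250), (-66, 250), (-64, 250), (-62, 246), (-60, 240), (-58, 229), (-56, 203), (-54, 172), (-52, 172), (-50, 212), (-48, 248), (-46, 251), (-44, 251), (-42, 251)]
turq 20.4 29.38 517
turq 23.91 26.79 615
jarlid 18.47 15.27 173
jarlid 18.48 15.31 172
```

```bash
python3 -c "
from plant import ctrl
print(ctrl.sign_off())"
```

```text
the job is handed in; nothing more can be done
None
```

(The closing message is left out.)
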